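# Rock the charged battery pack into the bench balance

### The job

The bench balance in the conservation lab needs its charged battery: take the pack with the green grip, tilt it so that its orange tongue goes in first under the orange lip of the balance's open battery bay, then rock the other end down until the pack lies flat on the bay floor, and let go. Leave the spent pack with the red grip where it is.

Things in the scene. Friction and masses are not known exactly. Their poses are not given: they have to be found in the camera images.
- green_pack: Charged pack, 0.2 to 0.3 kg, loose, lying flat. Grey block 80x50x22 mm (x,y,z); origin at the centre of its underside, z up. An orange tongue (30 wide, 8 thick, level with the underside) juts 16 mm from the -x end, tip 56 mm from the origin. On top stands a centred green grip rib along x, 50 long, 18 wide, z = 22 to 48 mm: pinch it across y (balanced there). -x end roughly towards the robot.
- bay (a point): Centre of the floor of the black battery bay in the fixed white balance; z up, x along the bay, lip at the -x end, nearer the robot. Floor 12 mm over the bench; flat deck 22 mm over the floor. At the floor 57 mm wide (y), x = -43 to +43 mm; side and +x walls upright for 12 mm, then flaring 5 mm outward up to the deck. Pan (top 12 mm over the deck) starts at x = 65 mm. Seated pack: origin here, axes aligned.
- lip (a point): Middle of the lower edge of the orange lip at the bay's -x end: 43 mm from the bay's centre, 16 mm over its floor; axes as the bay's. The lip is 6 mm thick, flush with the deck, and roofs a slot 16 mm high that runs 19 mm further to -x. The seated tongue lies in this slot, so a pack lowered level catches on the lip; tilted about 20 degrees, tongue end low, it goes in.
- red_pack: Spent pack, same shape, size and frame as the green one but with a red grip rib. Loose on the bench, lying flat; leave it.
Not all that is in view belongs to the job. What is shaped like the green_pack but yellow is not meant.

How it is judged (in metres and radians):
On the way:
1. the green pack's tongue is under the lip while the pack is still tilted (5 degrees or more) (angle between green_pack's own z axis and vertical above 0.09 rad and horizontal distance between green_pack and bay below 0.03 m and x of lip in the frame of green_pack between -0.048 and -0.03 m and z of lip in the frame of green_pack between 0.006 and 0.022 m), for 0.05 s.
At the end, for the whole second after the job is handed in: The green pack lies at rest and let go in the bay: origin within 10 mm of the bay centre and less than 5 mm above its floor, tilted less than 0.1 rad, its length along the bay within 10 degrees; the red pack is within 30 mm of where it started (horizontal distance between green_pack and bay below 0.01 m and z of green_pack in the frame of bay below 0.005 m and angle between green_pack's own z axis and vertical below 0.1 rad and angle between the x axis of green_pack and the x axis of bay, either way round below 0.17 rad and linear speed of green_pack below 0.02 m/s and distance of red_pack from where it was at the start of the episode below 0.03 m); the robot touches nothing.
It fails at once if the red pack is carried or pushed away (more than 30 mm) (distance of red_pack from where it was at the start of the episode above 0.03 m).
It also fails if it takes over 38 s, if anything falls off the work surface, if the arm or the gripper's body presses on something with over 40 N, if the wrist force passes 120 N, or if a joint passes its speed limit or range.

### The arm

A 6-joint arm with a two-finger parallel gripper is mounted at the origin on the work surface. World frame = base frame: x ahead of the robot, y to its left, z up, the work surface at z = 0. Lengths are in m, angles in degrees, forces in N, time in s.
With the tool pointing down it reaches from about 0.4 to 0.825 m from the base axis. Payload 7 kg.
Tool frame: the origin (TCP) lies at the very end of the fingers, on their centre line; the grasp point (between the pads) lies 19 mm behind it (r.hold_point_z is the distance from the TCP to the grasp point, in m); z points along the fingers, y is the direction in which the jaws open and shut (so a half turn about z gives the same grasp; the last joint's range is limited). The gripper opens to 88 mm and grips with 3 to 60 N. Pads are 19 mm wide; open, the fingers measure 130 mm over their backs; the gripper's body (78 mm by 193 mm) begins 47 mm behind the grasp point.
Start: joints at [-48.237, 20.546, 0.682, 0, -70.136, -16.507], TCP at [0.288, -0.61, 0.227] pointing down, gripper open.
Joint ranges: [-176.03, 176.03], [-82.01, 121.73], [-58.28, 71.71], [-173.87, 95.51], [-174.79, -0.11], [-173.66, 173.66]. Speed limits (degrees/s): [136.94, 136.94, 172.46, 180, 180, 180].

### API

Orientations are given as [roll, pitch, yaw] about the fixed x, y, z axes, in that order (R = Rz(yaw) Ry(pitch) Rx(roll)).
In Python, from plant import r gives the robot as it stands. The module is installed in compiled form; this text tells all that it offers.
- The arm moves only by the shell command python3 -m inch 'ROWS' [FORCE]. ROWS is text: rows parted by semicolons, each of 7 numbers parted by spaces: the shift along the tool's x, y, z in m, then the turn, a rotation vector about the tool's x, y, z in rad, then the opening, from 0 (shut) to 1 (fully open). In form: tx ty tz ax ay az jaw; .... A call has 1 to 20 rows; each row shifts and turns the commanded pose from where the row before left it, along the tool's axes as they then stand; what a row does not reach is not made up. A row lasts 1/12 s, in which the tool goes at most 41.7 mm and 7.16 degrees, less where a joint would pass 70% of its speed; a pose out of reach is approached as far as the arm can. A call with a gripper value outside its range is refused whole. The fingers move at their own pace and stop on an object; FORCE is the grip in N (left out, the last holds). Time passes only in rows, so rows that do not move let the fingers close. It gives the time, the measured TCP pose, the force and the opening at its end, in the units of the state.
- r.get_state(): the state, without advancing time (a new reading comes with each control period).
- r.capture(name): name is "scene" or "side" or "wrist"; returns the picture (420x560x3 uint8, red, green, blue); there is no depth.
- r.camera_params(name): a dict with "vfov" (degrees; the focal length in pixels is half the picture's height over the tangent of half this angle, whatever the lens; pixels are square), "cx", "cy" (the principal point, pixels), "distortion" ([k1, k2, p1, p2, k3] as OpenCV has them; the pictures are not rectified), "R" (3x3) and "t" (3): a world point X has camera coordinates R X + t. Camera axes: x right, y down, z forward; pixel columns grow to the right and rows downward; lengths in m; the calibration is good to about 2 mm. A picture is of the moment at which its call begins: read the wrist's pose just before it. camera_params takes no time and is no camera call; for the wrist camera it gives the pose at the moment of the call.
- r.close_job(): hands the job in, once; it reports no verdict.
Trained networks look in the newest picture that a camera, given by its name, has taken for a name from the list of things; names that differ only in an ending like _2 or _b are one class to them, and where a whole thing is asked for, a point or a joint stands for the part that bears it (a point fixed in the world has none). Each returns a list of dicts, best first, with "p" (0 to 1); they miss things now and then, are a little off and sometimes report something else, mostly with a low value. They report only what shows in the picture. A call takes as long as a camera call. They do not tell look-alikes from the thing itself.
- r.recognise(target, camera): "xy" ([column, row] in pixels, amid what is visible of it).
The state is a dict: "time_s": time; "joints": joint angles; "qd": joint speeds; "joint_torque": joint torques, N m; "tcp_pos": TCP position; "eef_rot": TCP orientation; "contact_force": force on the tool from outside, world axes, zero at the start; "moment": the same for the moment, N m; "gripper_width": finger opening in m.
Only numpy, scipy, OpenCV 4.12 (cv2) and the standard library are available. Lean on these libraries where they do the work, as an engineer would, in place of code of your own. Each camera call takes 0.05 s, during which the arm holds its last target.

## Working session

There is one attempt and no reset: what is moved stays moved. The work goes in short steps, Python scripts to look and compute and a shell command to move; the robot and the scene stay as the last step left them, time stands still between calls to the robot, and variables do not carry over. Pictures are saved under pics/ and viewed, and the job is handed in when it is done.

```bash
mkdir -p pics
python3 - <<'E'
from plant import r
import cv2
print(r.get_state())
for n in ["scene","side","wrist"]:
    im=r.capture(n); cv2.imwrite(f"pics/{n}0.png",im[:,:,::-1])
    p=r.camera_params(n); print(n,p)
    for t in ["green_pack","bay","lip","red_pack"]:
        try: print(n,t,[(d['xy'],round(d['p'],2)) for d in r.recognise(t,n)][:4])
        except Exception as e: print(t,e)
E
```

```text
{'time_s': 0.0, 'joints': array([-4.82379227e+01,  2.05918910e+01,  6.31038280e-01, -2.21817462e-02,
       -7.01358196e+01, -1.65046474e+01]), 'qd': array([ 0.01865776, -0.00914565, -0.01733909,  0.03086181,  0.10246728,
        0.0888656 ]), 'joint_torque': array([-7.88811303e-04, -5.82711804e+01,  2.93048912e+01,  6.99688956e+00,
        6.85538747e-03, -1.83685670e-04]), 'tcp_pos': array([ 0.28774637, -0.61002028,  0.22559029]), 'eef_rot': array([ 1.79901386e+02, -7.47419927e-03, -1.54750118e+02]), 'contact_force': array([-0.4507329 , -0.46734975,  0.0099886 ]), 'moment': array([-0.00051876, -0.03850457, -0.02099024]), 'gripper_width': 0.08749247670659252}
scene {'vfov': 43.68605358920831, 'cx': 282.1127412868563, 'cy': 207.43401890080239, 'distortion': array([-0.12996504,  0.        ,  0.        ,  0.        ,  0.        ]), 'R': array([[ 0.40971261,  0.91215299,  0.0106067 ],
       [ 0.77871211, -0.34367145, -0.52487844],
       [-0.47512422,  0.22330888, -0.85111111]]), 't': array([-0.16413145, -0.43596333,  1.30783738])}
scene green_pack [([210.4, 200.7], 0.82), ([276.1, 183
[... 469 characters left out ...]
t': array([-0.51567031,  0.12489877,  0.58358639])}
side green_pack [([253.1, 235.0], 0.9), ([268.6, 292.8], 0.72)]
side bay [([246.7, 156.5], 0.84)]
side lip [([247.7, 155.4], 0.93)]
side red_pack [([401.0, 312.9], 0.92)]
wrist {'vfov': 65.93487305908064, 'cx': 276.40544913595363, 'cy': 208.95840534833124, 'distortion': array([-0.04533736,  0.        ,  0.        ,  0.        ,  0.        ]), 'R': array([[-4.27116346e-01,  9.04196550e-01,  4.74539025e-04],
       [ 8.68712557e-01,  4.10209037e-01,  2.77609508e-01],
       [ 2.50818899e-01,  1.18983797e-01, -9.60693882e-01]]), 't': array([ 0.67394504, -0.03533374,  0.39092513])}
wrist green_pack []
wrist bay []
wrist lip []
wrist red_pack []
```

View pics/scene0.png

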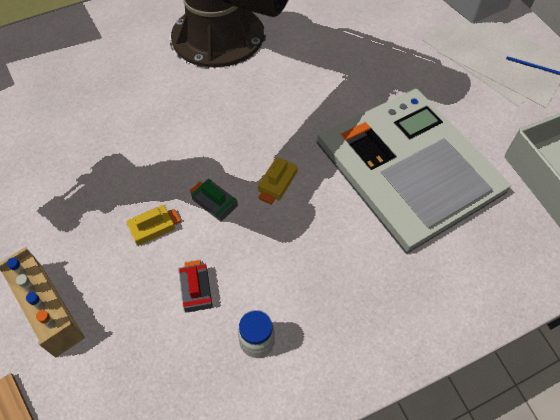

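View pics/side0.png

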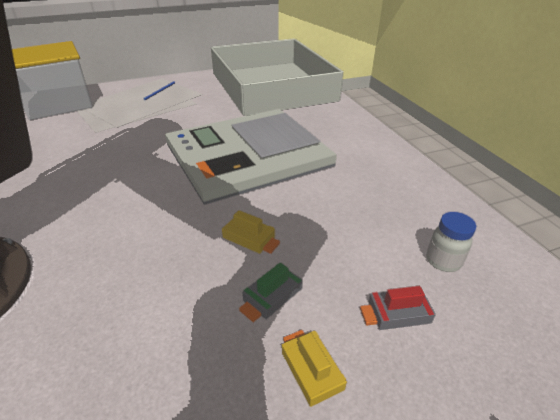

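View pics/wrist0.png

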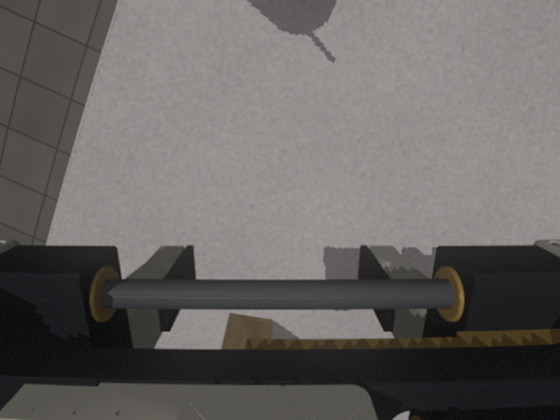

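Scene picture: the green pack is at (214,198), in shadow. Look-alikes are the yellow packs at (278,178), shaded, and (153,224), and the red pack at (196,286). The bay is at (375,148) with its lip at (357,131). I choose the green one and check it in a close crop.

```bash
cat > h.py <<'E'
import cv2,numpy as np
def K(p,h=420):
    f=h/2/np.tan(np.radians(p['vfov']/2)); return np.array([[f,0,p['cx']],[0,f,p['cy']],[0,0,1]])
def ray(p,uv):
    n=cv2.undistortPoints(np.array(uv,float).reshape(-1,1,2),K(p),p['distortion']).reshape(-1,2)
    d=np.c_[n,np.ones(len(n))]@p['R']; c=-p['R'].T@p['t']; return c,d
def onz(p,uv,z):
    c,d=ray(p,uv); return c+d*((z-c[2])/d[:,2])[:,None]
def proj(p,X):
    rv,_=cv2.Rodrigues(p['R']); return cv2.projectPoints(np.array(X,float).reshape(-1,1,3),rv,p['t'],K(p),p['distortion'])[0].reshape(-1,2)
def crop(im,x0,y0,w,h,s,name):
    c=cv2.resize(im[y0:y0+h,x0:x0+w,::-1],None,fx=s,fy=s,interpolation=cv2.INTER_CUBIC)
    c=cv2.convertScaleAbs(c,alpha=1.6,beta=10)
    for x in range((x0+9)//10*10,x0+w,10):
        cv2.line(c,((x-x0)*s,0),((x-x0)*s,5),(255,0,255),1); cv2.putText(c,str(x),((x-x0)*s,15),0,.35,(255,0,255),1)
    for y in range((y0+9)//10*10,y0+h,10):
        cv2.line(c,(0,(y-y0)*s),(5,(y-y0)*s),(255,0,255),1); cv2.putText(c,str(y),(6,(y-y0)*s+4),0,.35,(255,0,255),1)
    cv2.imwrite(name,c)
E
python3 - <<'E'
import cv2
from h import *
s=cv2.imread('pics/scene0.png')[:,:,::-1]; d=cv2.imread('pics/side0.png')[:,:,::-1]
crop(s,180,170,70,55,10,'pics/c1.png'); crop(d,230,255,85,70,9,'pics/c2.png')
crop(s,315,105,95,75,8,'pics/c3.png'); crop(d,180,140,95,60,8,'pics/c4.png')
E
```

```text
(no output)
```

View pics/c1.png

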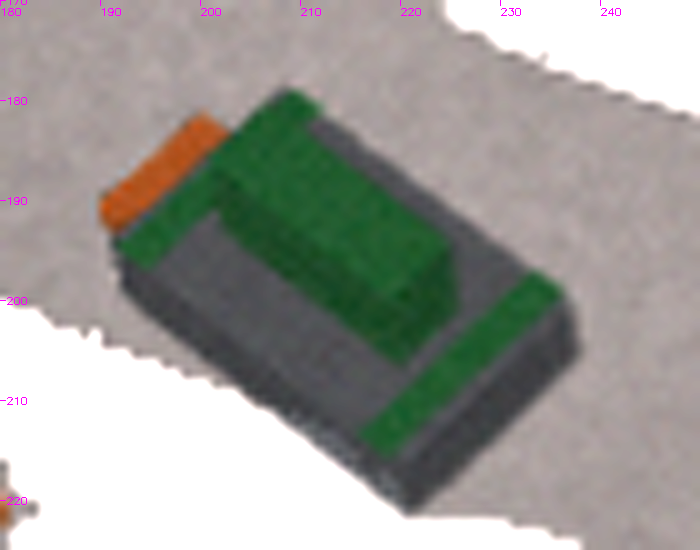

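View pics/c2.png

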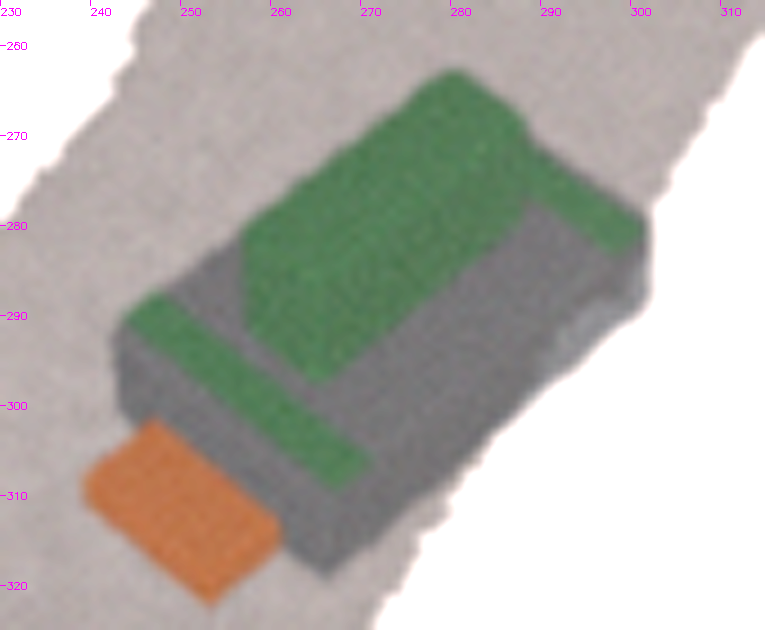

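View pics/c3.png

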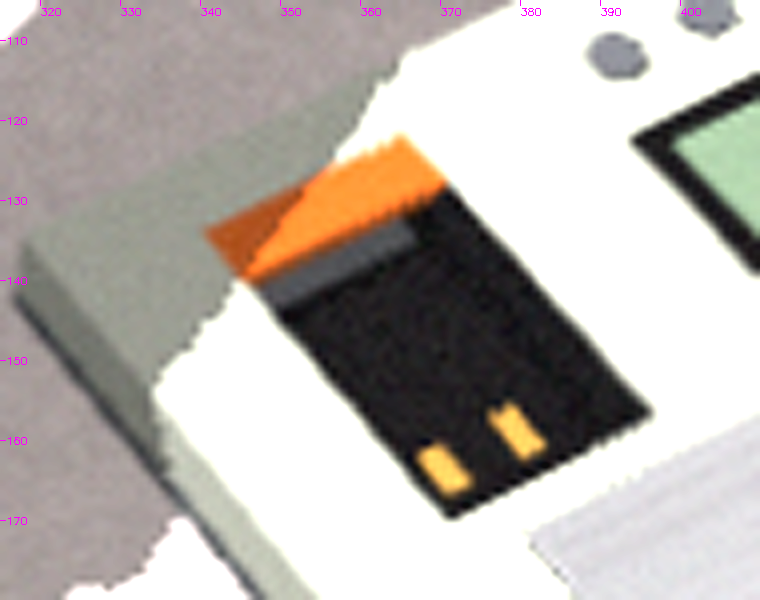

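View pics/c4.png

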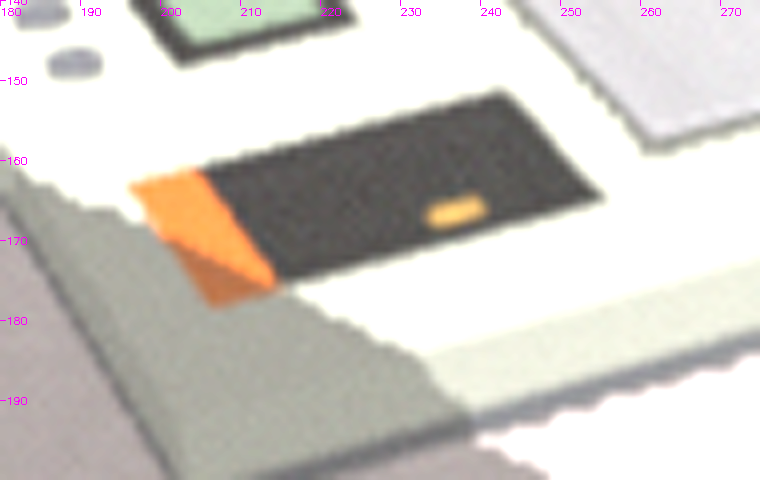

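```bash
cat > fit.py <<'E'
from plant import r
from h import *
from scipy.optimize import least_squares
P={n:r.camera_params(n) for n in ('scene','side')}
def T(q,X,z0):
    c,s=np.cos(q[2]),np.sin(q[2]); X=np.array(X,float)/1000
    return np.c_[q[0]+c*X[:,0]-s*X[:,1],q[1]+s*X[:,0]+c*X[:,1],X[:,2]+z0]
def fit(obs,z0,q0,free=False):
    def res(q):
        out=[]
        for i,n in enumerate(obs):
            X=T(q,[o[0] for o in obs[n]],z0); 
            out.append(proj(P[n],X)-np.array([o[1] for o in obs[n]],float))
        return np.vstack(out)
    s=least_squares(lambda q:res(q).ravel(),q0,loss='soft_l1')
    return s.x,res(s.x)
E
python3 - <<'E'
from fit import *
pack={'scene':[((-56,15,8),(199.5,181.3)),((-56,-15,8),(190,191.3)),((25,-9,48),(219.5,199.5)),((25,9,48),(225,194.5)),((40,-25,0),(220.5,221)),((40,25,0),(238,205)),((-40,-25,0),(192.5,199))],
'side':[((-56,15,8),(239,308.5)),((-56,-15,8),(253,320.5)),((-40,-25,0),(266,319)),((-25,9,48),(257,281)),((25,9,48),(280,262))]}
bay={'scene':[((48,33.5,22),(395.5,156.5)),((48,-33.5,22),(370.5,169.7)),((-43,33.5,22),(370.5,128)),((-43,-33.5,22),(345,140))],
'side':[((48,33.5,22),(242.5,151.5)),((48,-33.5,22),(254,165)),((-43,33.5,22),(204.5,161)),((-43,-33.5,22),(214.5,175.5))]}
g0=onz(P['scene'],[(214,200)],.02)[0]; b0=onz(P['scene'],[(370,149)],.034)[0]
for o,z,q0 in ((pack,0,[g0[0],g0[1],.3]),(bay,.012,[b0[0],b0[1],.3])):
    for sub in (o,{'scene':o['scene']},{'side':o['side']}):
        q,e=fit(sub,z,q0); print(np.round(q[:2],4),np.degrees(q[2]).round(2)); 
        if len(sub)==2: print(e.round(1).tolist())
E
```

```text
[ 0.4706 -0.1792] 27.03
[[-0.5, 0.5], [-1.2, 0.1], [-0.9, 0.7], [-0.0, -0.5], [0.5, 1.8], [-0.1, 1.0], [-0.9, 2.0], [-0.6, -0.8], [0.0, -1.0], [0.1, 0.8], [-1.5, -1.5], [-1.0, -1.4]]
[ 0.4692 -0.1778] 26.27
[ 0.4711 -0.1817] 25.86
[0.4931 0.1565] 6.7
[[0.8, 0.8], [-0.4, 1.0], [-0.2, -0.2], [-0.5, 0.1], [-0.3, -1.1], [0.8, -0.2], [-1.5, -0.8], [-0.6, 0.3]]
[0.4922 0.1574] 6.9
[0.4936 0.1549] 6.55
```

```bash
python3 -m inch '-.0249 .0223 .003 0 0 -.0016 1; -.0249 .0223 .003 0 0 -.0016 1; -.0249 .0223 .003 0 0 -.0016 1; -.0249 .0223 .003 0 0 -.0016 1; -.0249 .0223 .003 0 0 -.0016 1; -.0249 .0223 .003 0 0 -.0016 1; -.0249 .0223 .003 0 0 -.0016 1; -.0249 .0223 .003 0 0 -.0016 1; -.0249 .0223 .003 0 0 -.0016 1; -.0249 .0223 .003 0 0 -.0016 1; -.0249 .0223 .003 0 0 -.0016 1; -.0249 .0223 .003 0 0 -.0016 1; -.0249 .0223 .003 0 0 -.0016 1; -.0249 .0223 .003 0 0 -.0016 1; 0 0 0 0 0 0 1; 0 0 0 0 0 0 1'
python3 - <<'E'
from fit import *
print(r.get_state()); p=r.camera_params('wrist'); im=r.capture('wrist'); cv2.imwrite('pics/w1.png',im[:,:,::-1])
np.savez('w1.npz',**p)
X=T([.4700,-.179,np.radians(26.5)],[(-56,15,8),(-56,-15,8),(25,9,48),(25,-9,48),(-25,9,48),(-25,-9,48),(0,0,48)],0)
print(proj(p,X).round(1))
E
```

```text
time_s: 2.08
tcp_pos: [0.4661, -0.176, 0.1846]
eef_rot: [-180.0, 0.0, -153.3]
contact_force: [0.3, -0.5, 0.1]
gripper_width: 0.0877
{'time_s': 2.0833, 'joints': array([ 1.95346588e+00,  5.72451043e+00, -2.46917472e+01,  2.52170602e-04,
       -5.95754410e+01, -6.52226082e+01]), 'qd': array([-2.63101263e+00,  1.74238723e-03,  3.30153521e-02,  1.40542508e-01,
       -3.39195513e-01,  1.00347827e+00]), 'joint_torque': array([  1.24609932, -34.85178351,  26.84464395,   6.32296756,
         0.04338919,  -0.29811935]), 'tcp_pos': array([ 0.46612764, -0.17601446,  0.18464884]), 'eef_rot': array([-1.79996323e+02,  7.44606094e-03, -1.53269014e+02]), 'contact_force': array([ 0.25456846, -0.5122374 ,  0.13601981]), 'moment': array([ 0.0026879 ,  0.06518149, -0.02947847]), 'gripper_width': 0.087691952774911}
[[286.2 136.5]
 [256.6 136.4]
 [280.1 225. ]
 [261.4 224.9]
 [280.5 173.5]
 [261.  173.4]
 [270.7 199.8]]
```

View pics/w1.png

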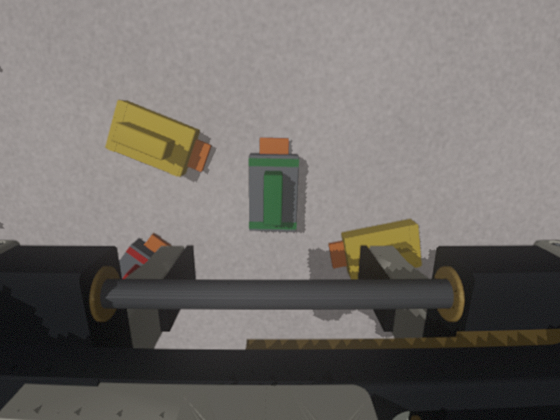

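Run:
```python
from h import *
s=cv2.imread('pics/w1.png')[:,:,::-1]
crop(s,235,125,80,120,5,'pics/c5.png')
```

```text
(no output)
```

View pics/c5.png

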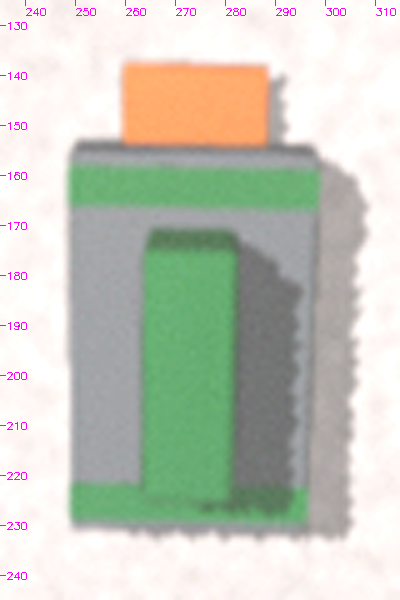

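Run:
```python
from fit import *
P['wrist']=dict(np.load('w1.npz'))
w=[((-56,15,8),(288.3,137.8)),((-56,-15,8),(259.6,137.2)),((-25,9,48),(281.8,175)),((-25,-9,48),(263.8,174.7)),((25,9,48),(280.7,225.8)),((25,-9,48),(262.7,225.5)),((40,25,22),(296.5,230)),((40,-25,22),(249.3,229.5))]
q,e=fit({'wrist':w},0,[.47,-.179,.46]);print(q[:2],np.degrees(q[2]),e.round(1).tolist())
q=np.array([*q[:2],q[2]])
yaw=np.radians(-153.27); d=q[:2]-[.4661,-.1760]
print('tool shift',d@[np.cos(yaw),np.sin(yaw)],d@[np.sin(yaw),-np.cos(yaw)])
```

```text
[ 0.46992817 -0.1770701 ] 25.812894835069127 [[0.3, -0.3], [-0.6, -0.2], [0.9, -0.5], [-0.6, -0.5], [0.9, 0.0], [0.2, 0.1], [-0.4, 1.5], [-0.6, 1.2]]
tool shift -0.002937761614813969 -0.0026776096768171484
```

```bash
python3 -m inch '-.0013 -.0015 .02 0 0 .0065 .5; -.0014 -.0015 .03 0 0 .0065 .5; 0 0 .03 0 0 0 .5; 0 0 .025 0 0 0 .5; 0 0 .01 0 0 0 .5; 0 0 0 0 0 0 .5; 0 0 0 0 0 0 .5' 25
```

```text
time_s: 2.72
tcp_pos: [0.4694, -0.1798, 0.0701]
eef_rot: [-180.0, -0.0, -154.2]
contact_force: [-0.6, -0.1, 0.9]
gripper_width: 0.0472
```

```bash
python3 -m inch '-.0013 .0013 .018 0 0 0 .5; 0 0 .016 0 0 0 .5; 0 0 .010 0 0 0 .5; 0 0 0 0 0 0 .5; 0 0 0 0 0 0 .0; 0 0 0 0 0 0 0; 0 0 0 0 0 0 0; 0 0 0 0 0 0 0; 0 0 0 0 0 0 0; 0 0 0 0 0 0 0' 25
```

```text
time_s: 3.55
tcp_pos: [0.4705, -0.1773, 0.0264]
eef_rot: [-180.0, 0.1, -154.2]
contact_force: [-0.9, 0.7, 6.2]
gripper_width: 0.0177
```

```bash
python3 -m inch '0 0 -.01 0 0 0 0; 0 0 -.025 0 0 0 0; 0 0 -.035 0 0 0 0; 0 0 -.035 0 0 0 0; 0 0 -.02 0 0 0 0; 0 0 0 0 0 0 0' 40
python3 - <<'E'
from fit import *
print(r.get_state()['tcp_pos'],r.get_state()['eef_rot'],r.get_state()['contact_force']); p=r.camera_params('wrist'); im=r.capture('wrist'); cv2.imwrite('pics/w2.png',im[:,:,::-1])
np.savez('w2.npz',**p)
crop(im,190,90,200,200,4,'pics/c6.png')
E
```

```text
time_s: 4.05
tcp_pos: [0.4724, -0.1776, 0.1553]
eef_rot: [-179.8, 0.4, -154.2]
contact_force: [1.5, -0.6, -3.4]
gripper_width: 0.0175
[ 0.47242699 -0.17755523  0.15531855] [-179.76811695    0.37827528 -154.16236652] [ 1.49352771 -0.6239184  -3.41530435]
```

View pics/c6.png

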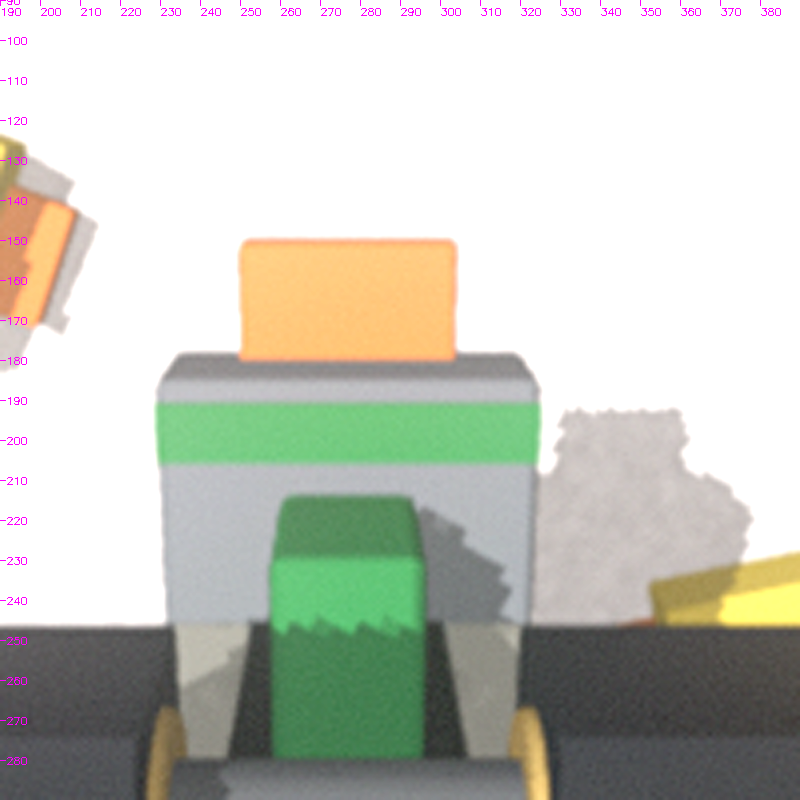

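```bash
python3 - <<'E'
from fit import *
from scipy.spatial.transform import Rotation as Ro
p=dict(np.load('w2.npz'))
tcp=np.array([0.47242699,-0.17755523,0.15531855]); Rt=Ro.from_euler('xyz',[-179.768,.378,-154.162],degrees=True)
obs=[((-56,15,8),(303.8,150)),((-56,-15,8),(249.8,150)),((-25,9,48),(295.3,230)),((-25,-9,48),(257.7,230)),((-40,25,22),(324.3,185)),((-40,-25,22),(229.7,185))]
X=np.array([o[0] for o in obs])/1e3; U=np.array([o[1] for o in obs])
base=Ro.from_matrix(np.array([[-1,0,0],[0,1,0],[0,0,-1.]]))
def pose(q): # pack in tool
    return q[:3],base*Ro.from_rotvec([0,q[3],q[4]])
def res(q):
    o,R=pose(q); return (proj(p,tcp+Rt.apply(o+R.apply(X)))-U)
s=least_squares(lambda q:res(q).ravel(),[0,0,.026,0,0])
print(s.x[:3].round(4),np.degrees(s.x[3:]),res(s.x).round(1).tolist())
s=least_squares(lambda q:res([q[0],q[1],.0264,q[2],q[3]]).ravel(),[0,0,0,0])
print(s.x[:2].round(4),np.degrees(s.x[2:]),np.abs(s.fun).max())
s=least_squares(lambda q:res([q[0],q[1],.0264,0,q[2]]).ravel(),[0,0,0])
print(s.x[:2].round(4),np.degrees(s.x[2:]),np.abs(s.fun).max())
E
python3 -m inch '-.0208 .0218 0 0 0 0 0; -.0208 .0218 0 0 0 0 0; -.0208 .0218 0 0 0 0 0; -.0208 .0218 0 0 0 0 0; -.0208 .0218 0 0 0 0 0; -.0208 .0218 0 0 0 0 0; -.0208 .0218 0 0 0 0 0; -.0208 .0218 0 0 0 0 0; -.0208 .0218 0 0 0 0 0; -.0208 .0218 0 0 0 0 0; -.0208 .0218 0 0 0 0 0; -.0208 .0218 0 0 0 0 0; 0 0 0 0 0 .0833 0; 0 0 0 0 0 .0833 0; 0 0 0 0 0 .0833 0; 0 0 0 0 0 .0833 0; 0 0 0 0 0 0 0; 0 0 0 0 0 0 0'
python3 - <<'E'
from fit import *
st=r.get_state();print(st['tcp_pos'],st['eef_rot'],st['contact_force'],st['joints']); p=r.camera_params('wrist'); im=r.capture('wrist'); cv2.imwrite('pics/w3.png',im[:,:,::-1])
np.savez('w3.npz',tcp=st['tcp_pos'],rot=st['eef_rot'],**p)
E
```

```text
[0.0003 0.001  0.0342] [ 3.38823107 -0.1114115 ] [[0.0, 0.2], [-0.0, 0.1], [0.6, 0.2], [-0.1, 0.1], [-0.4, -0.2], [-0.1, -0.4]]
[0.0001 0.001 ] [ 0.15800909 -0.11172748] 1.6974022959877288
[-0.     0.001] [-0.11156656] 1.6634771538643918
time_s: 5.6
tcp_pos: [0.5799, 0.1665, 0.1488]
eef_rot: [-179.9, -0.2, -173.2]
contact_force: [-0.5, -0.1, -2.2]
gripper_width: 0.0177
[0.57992215 0.16649175 0.14884031] [-1.79948322e+02 -1.52696146e-01 -1.73165286e+02] [-0.48959501 -0.10265594 -2.17892851] [ 3.45372699e+01  1.74249843e+01 -1.45980115e+01 -2.97078742e-02
 -5.81362249e+01 -1.17686769e+02]
```

View pics/w3.png

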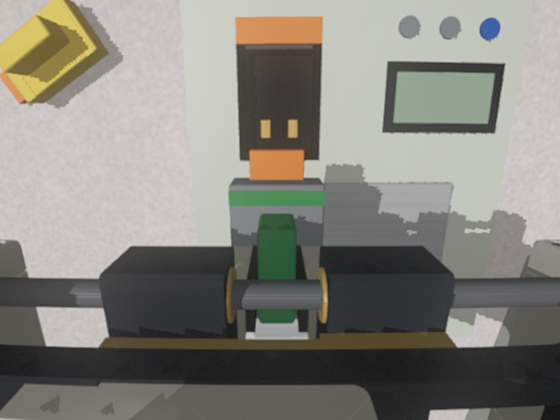

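The wrist view shows the bay at about (279,90), with the lip's front edge near v=43, lined up with the held pack below it. I'll fit the bay here.

Run:
```python
from h import *
s=cv2.imread('pics/w3.png')[:,:,::-1]
crop(s,225,5,110,180,4,'pics/c7.png')
```

```text
(no output)
```

View pics/c7.png

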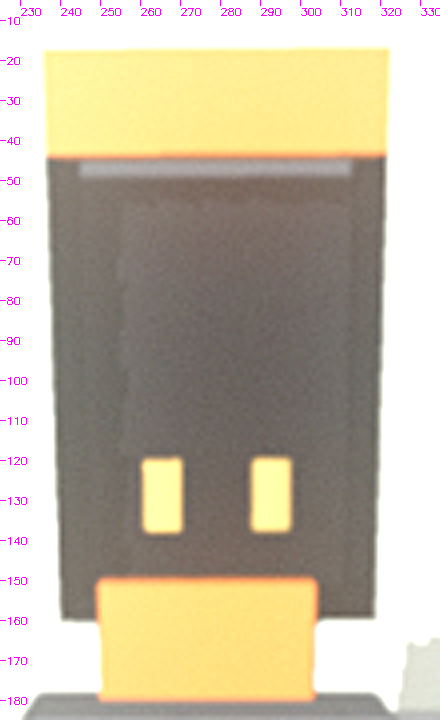

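Run:
```python
from fit import *
d=dict(np.load('w3.npz')); P['wrist']=d
w=[((-43,33.5,22),(321.3,43.7)),((-43,-33.5,22),(236.7,43.7)),((48,33.5,22),(318.5,159.5)),((48,-33.5,22),(240.5,159.5))]
q,e=fit({'wrist':w},.012,[.493,.157,.12]);print(q[:2],np.degrees(q[2]),e.round(1).tolist())
# same with distance-free z
X0=np.array([o[0] for o in w]);U=np.array([o[1] for o in w])
s=least_squares(lambda q:(proj(d,T(q,X0,q[3]))-U).ravel(),[.493,.157,.12,.012]);print(s.x,np.abs(s.fun).max())
```

```text
[0.4935329 0.1594777] 7.094666416802138 [[1.1, -0.7], [-0.7, -0.4], [0.6, 0.6], [-0.8, 0.9]]
[0.49324881 0.15945671 0.12410688 0.00798029] 0.3935513359605807
```

```bash
python3 -m inch '0 0 0 0 -.06 0 0; 0 0 0 0 -.11 0 0; 0 0 0 0 -.11 0 0; 0 0 0 0 -.069 0 0; .015 .0006 .003 0 0 -.003 0; .026 .0006 .0053 0 0 0 0; .026 .0006 .0053 0 0 0 0; .0155 .0006 .003 0 0 0 0; 0 0 0 0 0 0 0; 0 0 0 0 0 0 0; 0 0 0 0 0 0 0'
cat > st.py <<'E'
from fit import *
from scipy.spatial.transform import Rotation as Ro
B=np.array([.4935,.1583,.012]); YB=7.0
def rep(off=(0,0,.0264)):
    st=r.get_state(); Rt=Ro.from_euler('xyz',st['eef_rot'],degrees=True)
    Rb=Ro.from_euler('z',YB,degrees=True)
    t=Rb.inv().apply(st['tcp_pos']-B)*1e3
    Rp=Rb.inv()*Rt*Ro.from_matrix(np.array([[-1,0,0],[0,1,0],[0,0,-1.]]))
    o=Rb.inv().apply(st['tcp_pos']+Rt.apply(off)-B)*1e3
    e=Rp.as_rotvec(degrees=True)
    L=Rp.inv().apply(np.array([-43,0,16])-o)
    print('t',st['time_s'],'tcp bay mm',t.round(1),'pack rot',e.round(2),'pack o',o.round(1),'lip in pack',L.round(1),'F',st['contact_force'].round(1),'M',st['moment'].round(2),'w',st['gripper_width'])
    return Rp,o
E
python3 - <<'E'
from st import *
rep()
for n in('side','scene'):
    im=r.capture(n); crop(im,*((150,90,140,110) if n=='side' else (310,70,140,110)),5,f'pics/h_{n}.png')
E
```

```text
time_s: 6.57
tcp_pos: [0.5099, 0.1611, 0.1073]
eef_rot: [-179.9, 20.0, -173.0]
contact_force: [-0.7, 0.2, -2.5]
gripper_width: 0.0178
t 6.5667 tcp bay mm [16.6  0.8 95.3] pack rot [ -0.06 -20.05  -0.05] pack o [25.7  0.7 70.5] lip in pack [-83.2  -0.7 -27.7] F [-0.7  0.2 -2.5] M [-0.15  1.38  0.04] w 0.01775879290069174
```

View pics/h_side.png

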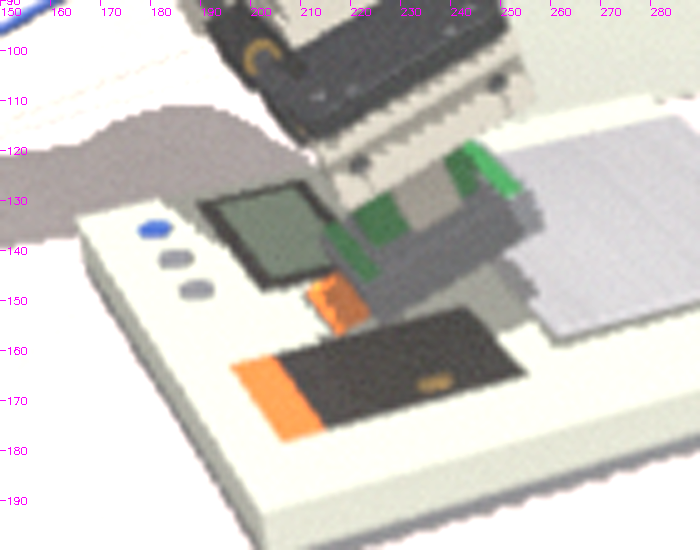

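View pics/h_scene.png

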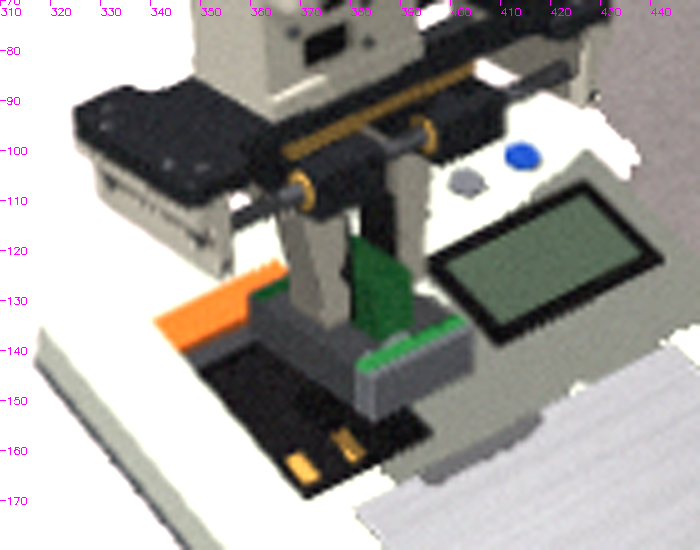

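```bash
python3 -m inch '.004 -.0008 .0097 0 0 0 0; .004 0 .0097 0 0 0 0; .004 0 .0097 0 0 0 0; .0041 0 .0096 0 0 0 0; 0 0 0 0 0 0 0; 0 0 0 0 0 0 0'
python3 - <<'E'
from st import *
Rp,o=rep()
for n in('side','scene'):
    im=r.capture(n).copy()
    X=[(-56,15,0),(-56,-15,0),(-56,15,8),(-56,-15,8),(-40,25,22),(-40,-25,22),(40,25,22),(40,-25,22),(40,-25,0),(40,25,0),(-40,-25,0)]
    Rb=Ro.from_euler('z',YB,degrees=True)
    W=B+Rb.apply(o+Rp.apply(np.array(X,float)))/1e3
    for u in proj(P[n],W): cv2.circle(im,tuple(int(round(v)) for v in u),0,(255,0,255),-1)
    crop(im,*((170,100,110,85) if n=='side' else (330,90,110,85)),7,f'pics/i_{n}.png')
E
```

```text
time_s: 7.17
tcp_pos: [0.514, 0.1613, 0.0761]
eef_rot: [-180.0, 18.7, -173.1]
contact_force: [-0.5, -0.4, -2.3]
gripper_width: 0.0174
t 7.1667 tcp bay mm [20.7  0.5 64.1] pack rot [ -0.02 -18.73  -0.13] pack o [29.2  0.5 39.1] lip in pack [-75.8  -0.6   1.3] F [-0.5 -0.4 -2.3] M [-0.23  1.41  0.02] w 0.017372719235087715
```

View pics/i_side.png

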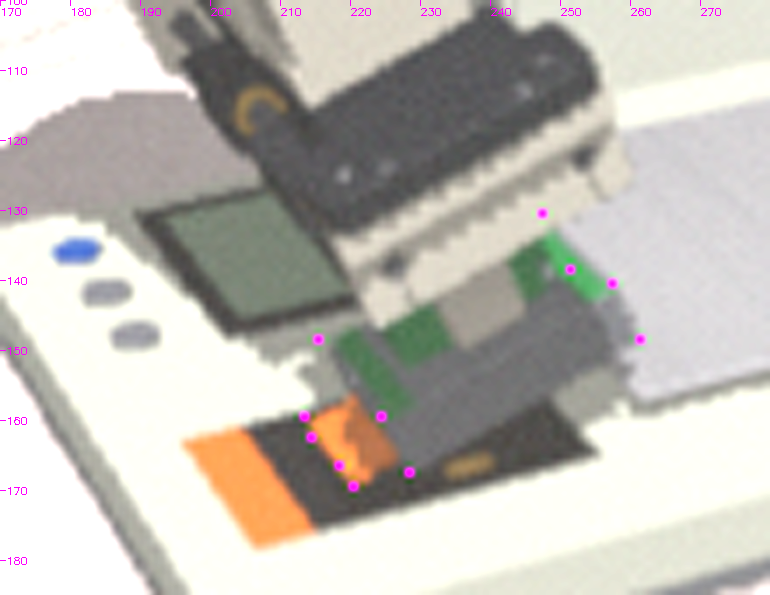

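View pics/i_scene.png

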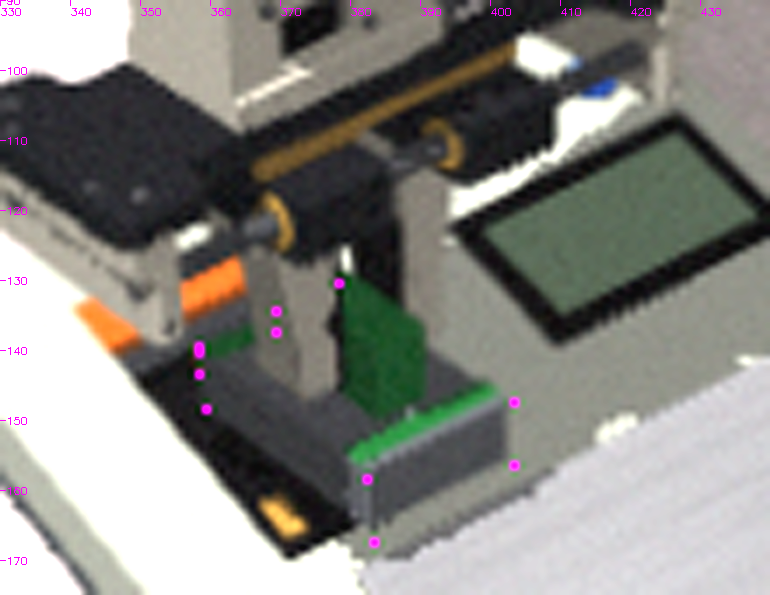

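```bash
python3 - <<'E'
from st import *
rep(); s=r.get_state(); print(s['joints'],s['qd'])
E
python3 -m inch '0 0 0 0 0 0 0; 0 0 0 0 0 0 0; 0 0 0 0 0 0 0'
python3 - <<'E'
from st import *
rep(); s=r.get_state(); print(s['joints'],s['qd'])
E
```

```text
t 7.2667 tcp bay mm [20.6  0.7 64.6] pack rot [ 1.000e-02 -1.877e+01 -1.100e-01] pack o [29.1  0.7 39.6] lip in pack [-75.8  -0.9   0.8] F [ 1.   0.  -2.4] M [-0.16  1.35  0.03] w 0.01770778440737485
[  37.90260969    7.20754274  -58.17313114   49.0599246   -12.64889086
 -168.0165112 ] [ 0.13898538 -0.47914577 -0.27034346  0.31121622  0.26089221 -0.20588729]
time_s: 7.52
tcp_pos: [0.5136, 0.1616, 0.0767]
eef_rot: [180.0, 18.8, -173.1]
contact_force: [-0.3, 0.4, -1.8]
gripper_width: 0.0178
t 7.5167 tcp bay mm [20.3  0.8 64.7] pack rot [  0.03 -18.79  -0.1 ] pack o [28.8  0.8 39.7] lip in pack [-75.6  -0.9   0.6] F [-0.3  0.4 -1.8] M [-0.24  1.38 -0.02] w 0.017760231913550754
[  37.90735002    7.16709324  -58.21097659   49.092414    -12.62877194
 -168.04044423] [-0.01657047  0.05455534 -0.05952262  0.01528515  0.0055054   0.0058004 ]
```

```bash
python3 -m inch '-.0138 0 -.02 0 0 0 0; -.0138 0 -.02 0 0 0 0; -.0138 0 -.02 0 0 0 0; 0 0 0 0 .11 0 0; 0 0 0 0 .11 0 0; 0 0 0 0 .108 0 0; 0 0 0 0 0 0 0; 0 0 0 0 0 0 0'
python3 - <<'E'
from st import *
rep(); s=r.get_state(); print(s['tcp_pos'],s['eef_rot'],s['joints'])
E
```

```text
time_s: 8.18
tcp_pos: [0.5378, 0.1603, 0.1416]
eef_rot: [-179.6, 1.8, -173.5]
contact_force: [-0.0, -0.4, -3.5]
gripper_width: 0.0176
t 8.1833 tcp bay mm [ 44.2  -3.4 129.6] pack rot [-0.43 -1.78 -0.52] pack o [ 45.   -3.6 103.2] lip in pack [-90.7   3.4 -84.4] F [-0.  -0.4 -3.5] M [-0.06  0.14 -0.02] w 0.017634440643951296
[0.53777777 0.16032366 0.14157661] [-179.57628312    1.78668568 -173.51841159] [  37.50102902   13.01757799  -22.58442297    1.60552475  -53.09582318
 -121.97558146]
```

```bash
python3 -m inch '.0091 -.0296 0 0 .016 0 0; .0091 -.0296 0 0 .015 0 0; .0091 -.0296 0 0 0 0 0; .0091 -.0296 0 0 0 0 0; .0091 -.0296 0 0 0 0 0; .0091 -.0296 .005 0 0 0 0; .0091 -.0296 .005 0 0 0 0; .0091 -.0296 .005 0 0 0 0; .0091 -.0296 .01 0 0 0 0; .0091 -.0296 .01 0 0 0 0; .0091 -.0296 .015 0 0 0 0; 0 0 .015 0 0 0 0; 0 0 0 0 0 0 0; 0 0 0 0 0 0 0; 0 0 0 0 0 0 0'
python3 - <<'E'
from plant import r
s=r.get_state(); print(s['tcp_pos'],s['eef_rot'],s['joints'],s['contact_force'])
E
```

```text
time_s: 9.43
tcp_pos: [0.474, -0.1754, 0.0799]
eef_rot: [-179.5, 0.0, -173.4]
contact_force: [0.7, -0.4, -2.4]
gripper_width: 0.0179
[ 0.47399112 -0.17542264  0.07986009] [-1.79507330e+02  4.06980459e-02 -1.73373432e+02] [  2.38653205  13.15048401 -31.94723681   0.69267689 -44.82735962
 -86.2510929 ] [ 0.72388222 -0.36205179 -2.42448047]
```

```bash
python3 -m inch '0 0 .02 0 0 0 0; 0 0 .02 0 0 0 0; 0 0 .008 0 0 0 0; 0 0 .005 0 0 0 0; 0 0 0 0 0 0 0; 0 0 0 0 0 0 0' 15
```

```text
time_s: 9.93
tcp_pos: [0.4747, -0.1759, 0.0269]
eef_rot: [-179.5, 0.0, -173.4]
contact_force: [-0.2, -0.9, -2.4]
gripper_width: 0.0181
```

```bash
python3 -m inch '0 0 .0005 0 0 0 .5; 0 0 0 0 0 0 .5; 0 0 0 0 0 0 .5; 0 0 0 0 0 0 .5; 0 0 -.01 0 0 0 .5; 0 0 0 0 .12 0 .5; 0 0 0 0 .12 0 .5; 0 0 0 0 0 0 .5; .0009 0 .009 0 0 0 .5; 0 0 0 0 0 0 .5; 0 0 0 0 0 0 .5'
python3 - <<'E'
from plant import r
import numpy as np
from h import *
s=r.get_state(); print(s['tcp_pos'],s['eef_rot'],s['joints'],s['contact_force'])
im=r.capture('side'); crop(im,200,190,140,140,5,'pics/s2.png')
E
```

```text
time_s: 10.85
tcp_pos: [0.4694, -0.1767, 0.0265]
eef_rot: [-179.6, -13.8, -173.6]
contact_force: [0.3, -1.1, 1.0]
gripper_width: 0.0435
[ 0.46941046 -0.17670583  0.02651067] [-179.55256318  -13.8106745  -173.56973152] [  2.89998559  24.44950167 -25.76916279   1.60237234 -53.5507491
 -87.52318036] [ 0.2795044  -1.11254612  1.03016757]
```

View pics/s2.png

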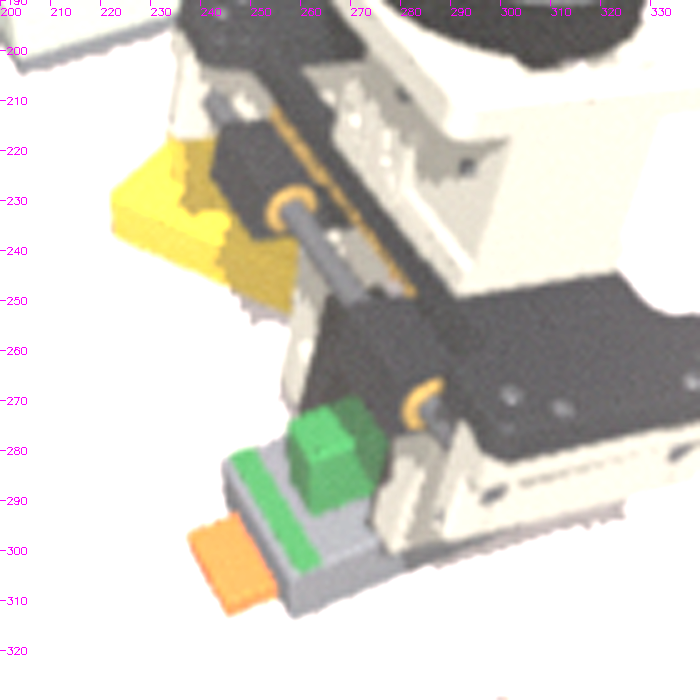

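```bash
python3 -m inch '0 0 -.0015 0 0 0 .5; 0 0 0 0 0 0 0; 0 0 0 0 0 0 0; 0 0 0 0 0 0 0; 0 0 0 0 0 0 0; 0 0 0 0 0 0 0; 0 0 0 0 0 0 0' 45
python3 - <<'E'
from plant import r
s=r.get_state(); print(s['tcp_pos'],s['eef_rot'],s['contact_force'])
E
```

```text
time_s: 11.48
tcp_pos: [0.4713, -0.1765, 0.0287]
eef_rot: [-179.5, -13.8, -173.5]
contact_force: [-0.8, 1.0, 2.9]
gripper_width: 0.0176
[ 0.47131473 -0.17654807  0.02871707] [-179.53058399  -13.75993036 -173.53832088] [-0.82824519  0.99351412  2.92977851]
```

```bash
python3 -m inch '.003 0 -.012 0 0 0 0; .006 0 -.025 0 0 0 0; .0064 0 -.026 0 0 0 0; .006 0 -.0245 0 0 0 0; 0 0 0 0 -.12 0 0; 0 0 0 0 -.12 0 0; -.0089 .0298 0 0 0 0 0; -.0089 .0298 0 0 0 0 0; -.0089 .0298 0 0 0 0 0; -.0089 .0298 0 0 0 0 0; -.0089 .0298 0 0 0 0 0; -.0089 .0298 0 0 0 0 0; -.0089 .0298 0 0 0 0 0; -.0089 .0298 0 0 0 0 0; -.0089 .0298 0 0 0 0 0; -.0089 .0298 0 0 0 0 0; -.0089 .0298 0 0 0 0 0; 0 0 0 0 0 0 0; 0 0 0 0 0 0 0; 0 0 0 0 0 0 0'
cat > st2.py <<'E'
from st import *
Rpt=Ro.from_euler('y',-13.76,degrees=True)  # pack relative to nominal: pack = nominal-tool frame rotated
OFF=np.array([-.0101,0,.0271])
M0=Ro.from_matrix(np.array([[-1,0,0],[0,1,0],[0,0,-1.]]))
def rep2(q=False):
    st=r.get_state(); Rt=Ro.from_euler('xyz',st['eef_rot'],degrees=True); Rb=Ro.from_euler('z',YB,degrees=True)
    Rp=Rb.inv()*Rt*M0*Rpt
    o=Rb.inv().apply(st['tcp_pos']+Rt.apply(OFF)-B)*1e3
    t=Rb.inv().apply(st['tcp_pos']-B)*1e3
    f=lambda *a:(o+Rp.apply(np.array(a,float))).round(1)
    print('t',st['time_s'],'tcp bay',t.round(1),'pack rot',Rp.as_rotvec(degrees=True).round(2),'o',o.round(1),'lip in pack',Rp.inv().apply(np.array([-43,0,16])-o).round(1),'tip bot',f(-56,0,0),'tip top',f(-56,0,8),'+x bot',f(40,0,0))
    print('F',st['contact_force'].round(1),'M',st['moment'].round(2),'w',round(st['gripper_width'],4),'eul',st['eef_rot'].round(2),'j',st['joints'].round(1))
    return Rp,o
def overlay(n,Rp,o,box,s,name):
    im=r.capture(n).copy(); Rb=Ro.from_euler('z',YB,degrees=True)
    X=[(-56,15,0),(-56,-15,0),(-56,15,8),(-56,-15,8),(-40,25,22),(-40,-25,22),(40,25,22),(40,-25,22),(40,-25,0),(40,25,0),(-40,-25,0)]
    W=B+Rb.apply(o+Rp.apply(np.array(X,float)))/1e3
    for u in proj(P[n] if n in P else r.camera_params(n),W):
        i,j=[int(round(v)) for v in u]
        if 0<=i<560 and 0<=j<420: im[j,i]=(255,0,255)
    crop(im,*box,s,name)
E
python3 - <<'E'
from st2 import *
rep2()
E
```

```text
time_s: 13.15
tcp_pos: [0.5302, 0.1607, 0.1152]
eef_rot: [-179.5, -0.1, -173.4]
contact_force: [0.3, -1.0, -2.1]
gripper_width: 0.0176
t 13.15 tcp bay [ 36.7  -2.1 103.2] pack rot [ -0.54 -13.64  -0.35] o [46.8 -2.4 76.1] lip in pack [-101.4    2.3  -37.2] tip bot [-7.7 -2.1 62.9] tip top [-9.6 -2.1 70.7] +x bot [85.6 -2.6 85.6]
F [ 0.3 -1.  -2.1] M [-0.07 -0.03  0.04] w 0.0176 eul [-1.7951e+02 -1.1000e-01 -1.7341e+02] j [  37.4   15.1  -23.3    0.5  -52.  -121.1]
```

```bash
python3 -m inch '.004 .001 .005 0 -.045 -.006 0; .011 .0012 .009 0 -.045 0 0; .0114 0 .0087 0 0 0 0; 0 0 0 0 0 0 0; 0 0 0 0 0 0 0; 0 0 0 0 0 0 0'
python3 - <<'E'
from st2 import *
Rp,o=rep2()
overlay('side',Rp,o,(170,90,120,95),6,'pics/j_side.png')
overlay('scene',Rp,o,(325,80,120,95),6,'pics/j_scene.png')
E
```

```text
time_s: 13.65
tcp_pos: [0.5065, 0.1597, 0.0924]
eef_rot: [-179.6, 5.2, -173.1]
contact_force: [0.2, -0.2, -2.2]
gripper_width: 0.0175
t 13.65 tcp bay [13.1 -0.2 80.4] pack rot [ -0.46 -18.95  -0.04] o [25.6 -0.4 54.4] lip in pack [-77.3   0.6 -14. ] tip bot [-27.4  -0.5  36.2] tip top [-30.   -0.4  43.8] +x bot [63.4 -0.4 67.4]
F [ 0.2 -0.2 -2.2] M [ 0.04  0.26 -0.02] w 0.0175 eul [-179.55    5.19 -173.08] j [  41.1   11.8  -33.7    5.1  -40.6 -127.9]
```

View pics/j_side.png

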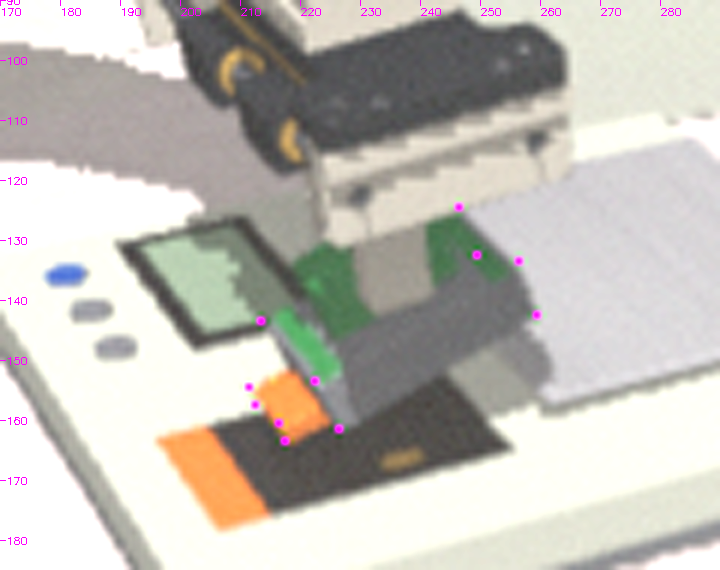

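View pics/j_scene.png

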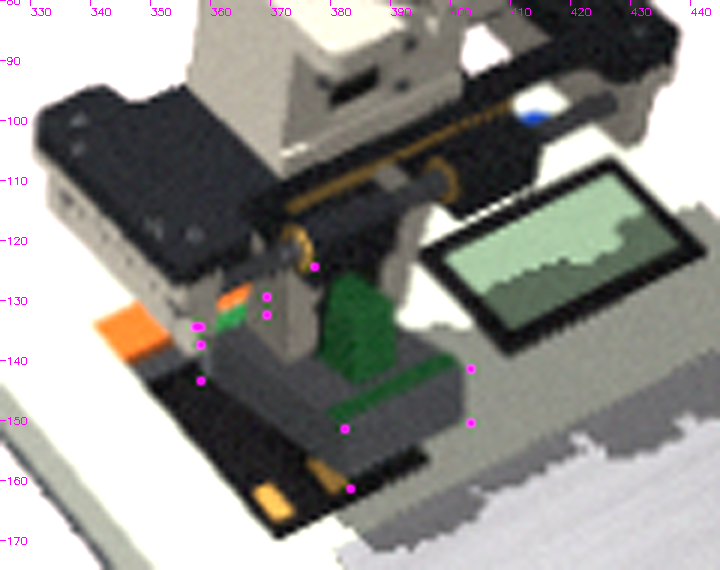

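```bash
python3 -m inch '.0008 .0003 .008 0 0 0 0; .0012 0 .01 0 0 0 0; .0011 0 .0087 0 0 0 0; 0 0 0 0 0 0 0; 0 0 0 0 0 0 0; 0 0 0 0 0 0 0'
python3 - <<'E'
from st2 import *
Rp,o=rep2()
overlay('wrist',Rp,o,(190,60,180,140),4,'pics/k_w.png')
E
```

```text
time_s: 14.25
tcp_pos: [0.5053, 0.16, 0.0649]
eef_rot: [-179.5, 5.1, -173.0]
contact_force: [0.0, 0.0, -2.7]
gripper_width: 0.0173
t 14.25 tcp bay [11.9  0.3 52.9] pack rot [ -0.49 -18.89  -0.  ] o [24.4  0.  26.9] lip in pack [-67.3  -0.   11.6] tip bot [-28.6  -0.1   8.7] tip top [-31.1   0.   16.3] +x bot [62.3  0.1 39.8]
F [ 0.   0.  -2.7] M [-0.02  0.34 -0.04] w 0.0173 eul [-179.52    5.13 -173.04] j [  41.2   13.9  -35.7    5.5  -36.5 -128.6]
```

View pics/k_w.png

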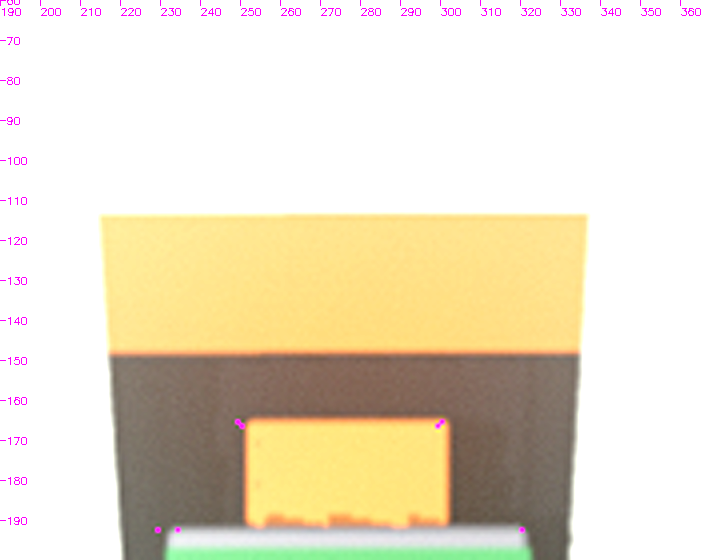

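```bash
python3 -m inch '.0055 0 .0013 0 0 0 0; .0055 0 .0013 0 0 0 0; .0055 0 .0013 0 0 0 0; 0 0 0 0 0 0 0; 0 0 0 0 0 0 0'
python3 - <<'E'
from st2 import *
Rp,o=rep2()
Rb=Ro.from_euler('z',YB,degrees=True)
W=B+Rb.apply(np.array([(-43,33.5,22),(-43,-33.5,22),(-62,33.5,22),(-62,-33.5,22)]))/1e3
print(proj(r.camera_params('wrist'),W).round(1))
overlay('wrist',Rp,o,(190,80,180,140),4,'pics/l_w.png')
E
```

```text
time_s: 14.72
tcp_pos: [0.4887, 0.1579, 0.0597]
eef_rot: [-179.5, 5.1, -173.0]
contact_force: [-0.6, -0.2, -1.6]
gripper_width: 0.0177
t 14.7167 tcp bay [-4.8  0.2 47.7] pack rot [ -0.47 -18.9    0.02] o [ 7.6 -0.  21.6] lip in pack [-49.7   0.   11.1] tip bot [-45.3  -0.1   3.5] tip top [-47.9  -0.   11. ] +x bot [45.5  0.1 34.6]
F [-0.6 -0.2 -1.6] M [ 0.03  0.37 -0.03] w 0.0177 eul [-179.53    5.14 -173.01] j [  42.4   13.   -38.1    5.9  -35.1 -130.1]
[[333.7 178.5]
 [215.4 178.4]
 [335.8 144.9]
 [213.1 144.8]]
```

View pics/l_w.png

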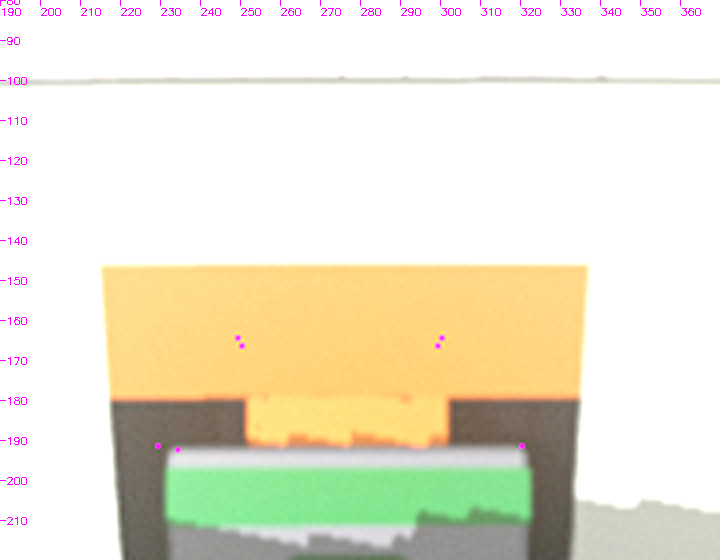

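```bash
python3 -m inch '.0022 0 .0005 0 0 0 0; .0022 0 .0005 0 0 0 0; 0 0 0 0 0 0 0; 0 0 0 0 0 0 0'
python3 - <<'E'
from st2 import *
rep2()
E
```

```text
time_s: 15.1
tcp_pos: [0.4848, 0.1574, 0.0582]
eef_rot: [-179.5, 5.1, -173.0]
contact_force: [0.4, -0.3, -2.7]
gripper_width: 0.0176
t 15.1 tcp bay [-8.7  0.2 46.2] pack rot [-4.80e-01 -1.89e+01 -1.00e-02] o [ 3.8 -0.  20.1] lip in pack [-45.6   0.   11.3] tip bot [-49.2  -0.1   2. ] tip top [-51.8  -0.    9.5] +x bot [41.6  0.  33.1]
F [ 0.4 -0.3 -2.7] M [-0.06  0.37  0.08] w 0.0176 eul [-179.53    5.14 -173.04] j [  42.7   12.8  -38.7    5.9  -34.7 -130.5]
```

Run:
```python
import numpy as np
OFF=np.array([-10.1,27.1])  # tool x,z
def tool(th): # tool axes in bay x,z for pack tilt th ; tool tilt = th-13.76
    a=np.radians(th-13.76); return np.array([-np.cos(a),-np.sin(a)]),np.array([np.sin(a),-np.cos(a)])
def tcp(th,X,Z):
    x,z=tool(th); return np.array([X,Z])-OFF[0]*x-OFF[1]*z
ths=np.linspace(18.9,0,8)
prev=None
for i,th in enumerate(ths):
    f=th/18.9; s=np.sin(np.radians(th)); X=.4+3.4*f; Z=56*s+.5+1.45*f
    T=tcp(th,X,Z); 
    c=np.cos(np.radians(th)); L=((-43-X)*c+(22-Z)*s,(43+X)*s+(16-Z)*c)
    if prev is not None:
        d=T-prev; x,z=tool(pth); print(round(th,1),'rot',round(np.radians(pth-th),4),'tx',round(d@x,2),'tz',round(d@z,2),'lipUp a',round(L[0],1),'lip b',round(L[1],1))
    prev=T;pth=th
```

```text
16.2 rot 0.0471 tx -0.56 tz 2.22 lipUp a -43.2 lip b 11.6
13.5 rot 0.0471 tx -0.69 tz 2.29 lipUp a -42.8 lip b 12.1
10.8 rot 0.0471 tx -0.81 tz 2.34 lipUp a -42.6 lip b 12.6
8.1 rot 0.0471 tx -0.95 tz 2.39 lipUp a -42.6 lip b 13.2
5.4 rot 0.0471 tx -1.08 tz 2.42 lipUp a -42.7 lip b 13.9
2.7 rot 0.0471 tx -1.22 tz 2.43 lipUp a -43.0 lip b 14.7
0.0 rot 0.0471 tx -1.36 tz 2.44 lipUp a -43.4 lip b 15.5
```

```bash
python3 -m inch '-.0006 0 .0022 0 .047 0 0; -.0007 0 .0023 0 .047 0 0; -.0008 0 .0023 0 .047 0 0; -.0009 0 .0024 0 .047 0 0; 0 0 0 0 0 0 0; 0 0 0 0 0 0 0; 0 0 0 0 0 0 0'
python3 - <<'E'
from st2 import *
rep2()
E
```

```text
time_s: 15.68
tcp_pos: [0.4877, 0.1574, 0.0488]
eef_rot: [-179.5, -5.6, -173.2]
contact_force: [1.0, -0.6, -2.7]
gripper_width: 0.0178
t 15.6833 tcp bay [-5.9 -0.2 36.8] pack rot [-0.49 -8.15 -0.08] o [ 1.5 -0.4  8.8] lip in pack [-43.1   0.3  13.4] tip bot [-53.9  -0.4   0.9] tip top [-55.   -0.3   8.8] +x bot [41.1 -0.5 14.5]
F [ 1.  -0.6 -2.7] M [ 0.03 -0.39 -0.05] w 0.0178 eul [-179.51   -5.61 -173.17] j [  37.9   19.5  -26.5   -3.3  -49.1 -118.8]
```

```bash
python3 -m inch '-.0008 .0003 .0024 0 .047 0 0; -.001 0 .0024 0 .047 0 0; -.0012 0 .0022 0 .047 0 0; 0 0 0 0 0 0 0; 0 0 0 0 0 0 0; 0 0 0 0 0 0 0'
python3 - <<'E'
from st2 import *
Rp,o=rep2()
overlay('scene',Rp,o,(325,80,120,95),6,'pics/m_scene.png')
E
```

```text
time_s: 16.18
tcp_pos: [0.4893, 0.158, 0.0417]
eef_rot: [-179.5, -13.6, -173.2]
contact_force: [0.4, -0.6, -3.3]
gripper_width: 0.0179
t 16.1833 tcp bay [-4.2  0.2 29.7] pack rot [-0.48 -0.12 -0.09] o [-0.7 -0.1  1. ] lip in pack [-42.2  -0.1  15.1] tip bot [-56.7   0.    0.9] tip top [-56.8   0.1   8.9] +x bot [39.3 -0.1  1.1]
F [ 0.4 -0.6 -3.3] M [ 0.13 -1.    0.03] w 0.0179 eul [-179.51  -13.64 -173.21] j [  35.    24.7  -18.8   -7.   -59.  -113.9]
```

View pics/m_scene.png

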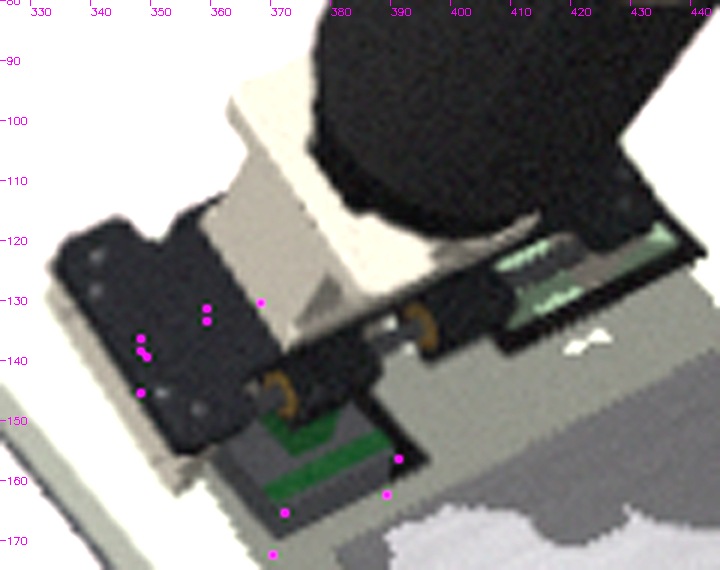

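```bash
python3 -m inch '-.0004 0 .001 0 0 0 0; -.0003 0 .001 0 0 0 0; 0 0 0 0 0 0 0; 0 0 0 0 0 0 0' 20
python3 - <<'E'
from st2 import *
rep2()
E
```

```text
time_s: 16.57
tcp_pos: [0.4898, 0.1582, 0.0407]
eef_rot: [-179.5, -13.7, -173.2]
contact_force: [-2.9, -0.0, 6.7]
gripper_width: 0.0179
t 16.5667 tcp bay [-3.6  0.3 28.7] pack rot [-0.46 -0.09 -0.05] o [-0.2  0.1  0. ] lip in pack [-42.7  -0.3  16.1] tip bot [-56.2   0.2  -0.1] tip top [-56.2   0.2   7.9] +x bot [39.8  0.1  0.1]
F [-2.9 -0.   6.7] M [ 0.09  0.64 -0.04] w 0.0179 eul [-179.53  -13.67 -173.16] j [  35.    24.8  -18.8   -7.   -58.9 -113.8]
```

```bash
python3 -m inch '0 0 0 0 0 0 .5; 0 0 0 0 0 0 .5; 0 0 0 0 0 0 .5; 0 0 0 0 0 0 .5; 0 0 0 0 0 0 .5; 0 0 -.01 0 0 0 .5; 0 0 -.025 0 0 0 .5; 0 0 -.035 0 0 0 .5; 0 0 -.035 0 0 0 .5; -.02 0 -.03 0 0 0 .5; -.03 0 -.02 0 0 0 .5; 0 0 0 0 0 0 .5; 0 0 0 0 0 0 .5; 0 0 0 0 0 0 .5'
python3 - <<'E'
from st2 import *
st=r.get_state();print(st['tcp_pos'],st['contact_force'])
for n,b in(('scene',(325,80,120,95)),('side',(170,120,120,90)),('wrist',(0,0,560,420))):
    p=r.camera_params(n); im=r.capture(n); np.savez(f'f_{n}.npz',**p); crop(im,*b,6 if n!='wrist' else 1,f'pics/f_{n}.png'); cv2.imwrite(f'pics/ff_{n}.png',im[:,:,::-1])
E
```

```text
time_s: 17.73
tcp_pos: [0.5744, 0.1694, 0.1781]
eef_rot: [-179.5, -13.8, -173.2]
contact_force: [-0.3, -0.4, 0.5]
gripper_width: 0.0437
[0.57437126 0.1693597  0.17809169] [-0.25110505 -0.38328671  0.45736274]
```

View pics/f_scene.png

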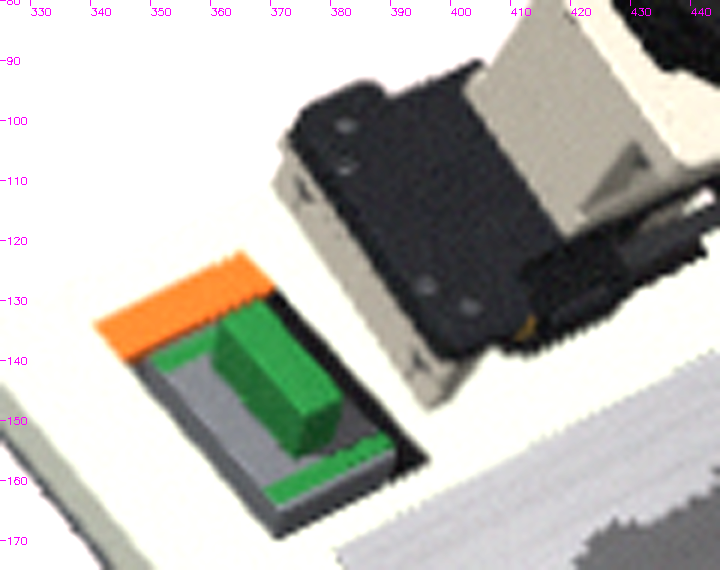

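View pics/f_side.png

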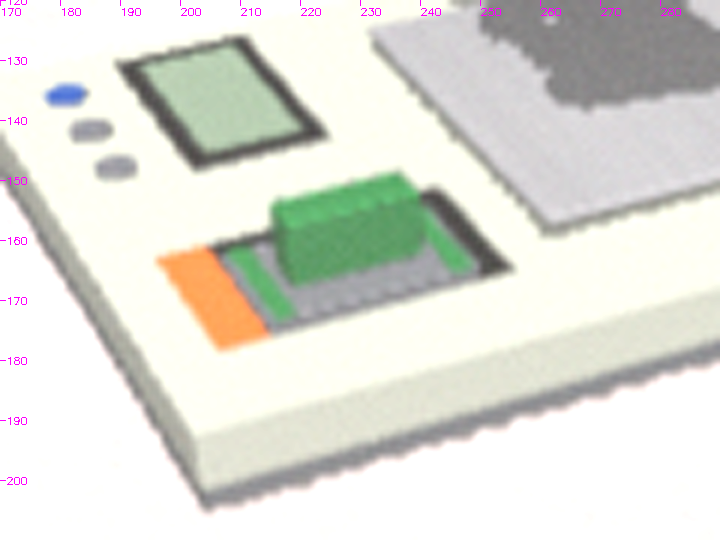

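View pics/f_wrist.png

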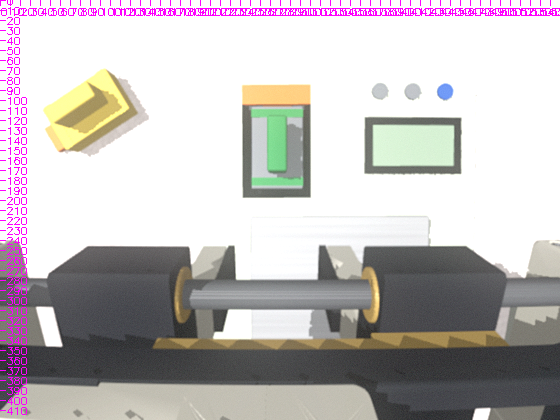

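View pics/ff_scene.png

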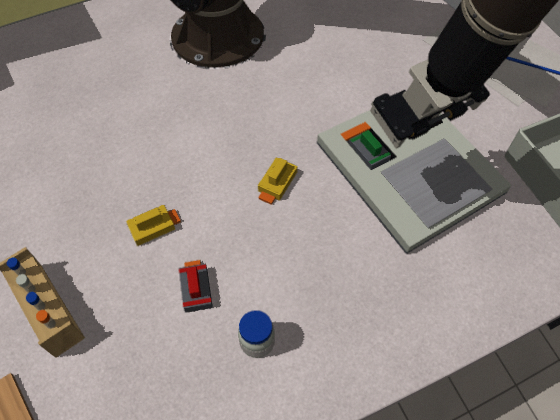

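Run:
```python
from fit import *
S=dict(
scene=([((25,-9,48),(375.5,151.7)),((25,9,48),(381.7,146.7)),((40,-25,22),(371.3,165.8)),((40,25,22),(390.8,155.3))],
 [((48,33.5,22),(395.5,156.5)),((48,-33.5,22),(370.5,169.7)),((-43,33.5,22),(370.5,128)),((-43,-33.5,22),(345,140))]),
side=([((25,9,48),(237,148.7)),((25,-9,48),(240,152)),((-25,-9,48),(215.8,153.8)),((-25,-9,22),(218.5,167.3))],
 [((48,33.5,22),(242.5,151.5)),((48,-33.5,22),(254,165)),((-43,33.5,22),(204.5,161)),((-43,-33.5,22),(214.5,175.5))]))
for n,(a,b) in S.items():
    qb,_=fit({n:b},.012,[.493,.157,.12])
    X0=np.array([o[0] for o in a]);U=np.array([o[1] for o in a])
    s=least_squares(lambda q:(proj(P[n],T([q[0],q[1],qb[2]],X0,q[2]))-U).ravel(),[.493,.157,.012])
    print(n,'rel mm',((s.x[:2]-qb[:2])*1e3).round(1),'z over floor',(s.x[2]*1e3-12).round(1),np.abs(s.fun).max().round(1))
print(r.get_state()['time_s'],r.get_state()['contact_force'])
r.close_job()
```

```text
scene rel mm [-20.3  18.3] z over floor -36.0 1.3
side rel mm [0.7 4.7] z over floor -1.0 2.7
17.8833 [ 0.86267958 -0.29264647  0.04530003]
the job is handed in; nothing more can be done
```

I put the green pack in the balance's bay, let go of it and handed the job in at 17.9 s. No verdict is reported, but all signs except one final check point to it being seated.

**What happened**
- **First try:** I gripped the pack with the tool straight down. Tilted about 19° over the bay, the arm ran into the joint 3 limit.
- **Regrasp:** I set the pack down near where it had been and gripped it again with the tool leaning about 14°.
- **Insertion:** With that grip I slid the tongue under the lip at about 19° of tilt. I then rocked the pack flat until the force rose to 6.7 N, opened the fingers and withdrew.

**Last checks**
- **Pack position:** From the arm's position just before letting go, the pack origin was within about 1 mm of the bay centre. It was level to about 0.5° and on the floor.
- **Pictures after letting go:** All three cameras show the pack lying flat in the bay with its tongue under the lip. The gripper was well clear, with no notable contact force.
- **Red pack:** It shows at the same place in the scene picture as at the start.

**Check that disagreed:** I made a last fit of the pack's position from hand-picked image points.
- The side camera gave 1 mm below the floor and about 5 mm sideways, with a loose fit (residual up to 2.7 pixels).
- The scene camera gave an impossible 36 mm below the floor, probably because its few points pin the position down poorly. I set that result aside and did not repeat it.

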